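Free the pawl and turn the indexing dial back to its start mark

TASK

The dial of the green indexing stand has been advanced too far. Throw its ball-ended pawl lever right over so that the pawl stays off the ratchet, then turn the dial's knob back anticlockwise (seen from above) until the red-striped end of the knob points at the white mark on the stand, and let go, leaving the pawl off. Do not touch the yellow stand.

Things in the scene. Friction and masses are not known exactly. Their poses are not given: they have to be found in the camera images.
- green_stand: fixed stand, green base 150x160x12 mm and green ball. Origin: on the table under the dial axis; z up. White mark 64 mm from the axis along +x. Black bar knob on the axis: 56 long, 16 thick, from 76 to 110 mm high; grip it at 95. Ball (22 mm, 98 mm high) at about x -47, y -33 mm with pawl on; thrown off it rests at about x -47, y -68 mm
- green_dial (a joint): dial of the green stand, a 108 mm ratchet wheel with the bar knob, vertical axis; rad, grows clockwise from above (advance); one step is 0.52. 0: the knob's long side points along the stand's +x, its red-striped end at the white mark. Stops at -0.40 and 1.75; stays where left, about 0.06 N m to turn. With the pawl on it cannot turn back
- green_pawl (a joint): pawl lever of the green stand, rad. Its ball stands on a 51 mm stalk above a hinge pin that runs along the stand's x axis, 50 mm high, at x -47, y -50 mm. On the ratchet at 0 to 0.15 (ball leans to the stand's +y); thrown off at its stop, 0.72 (ball leans to -y). It falls to either side by its weight and stays; under 1 N moves it
- yellow_stand: second stand of the same shape and size with yellow base and yellow ball, not to be touched. Origin and axes as for the green one

How it is judged:
By the outcome, as a careful person would: the job done as asked, in the order asked, and still so for the second after the job is handed in, with the robot touching nothing.
It also fails if it takes over 40 s, if anything falls off the work surface, if the arm or the gripper's body presses on something with over 40 N, if the wrist force passes 120 N, or if a joint passes its speed limit or range.

ROBOT

A 7-joint arm with a two-finger parallel gripper is mounted at the origin on a cart in front of the work surface, level with it; the furniture and walls round the work are solid. World frame = base frame: x ahead of the robot, y to its left, z up, the work surface at z = 0. Lengths are in mm, angles in rad, forces in N, time in s.
With the tool pointing down it reaches from about 350 to 775 mm from the base axis. Payload 3.1 kg.
Tool frame: the origin (TCP) lies midway between the tips of the shut fingers; the grasp point (between the pads) lies bot.grasp_offset behind it (bot.grasp_offset is the distance from the TCP to the grasp point, in mm); x points along the fingers, z is the direction in which the jaws open and shut, and the axes are right-handed (so a half turn about x gives the same grasp; the last joint's range is limited). The gripper opens to 85 mm and grips with 20 to 120 N. Pads are 22 mm wide; open, the fingers measure 114 mm over their backs; the gripper's body (76 mm by 85 mm) begins 54 mm behind the grasp point. The pads swing forward as they close: fully open they stand 13 mm farther back than shut.
Start: joints at [-1.222, 0.311, 0.014, 1.512, -0.004, 1.319, -0.027], TCP at [209.485, 508.56, 231.304] pointing down, gripper open.
Joint ranges: [-2.7, 2.7], [-0.3, 1.91], [-1.27, 1.3], [0.12, 2.57], [-1.44, 4.58], [0.2, 2.03], [-3.05, 3.05]. Speed limits (rad/s): [2.79, 2.79, 3.14, 3.14, 3.14, 3.14, 3.14].

INTERFACE

Orientations are given as a rotation vector (axis times angle).
In Python, from plant import bot gives the robot as it stands.
- The arm moves only by the tool apply_moves, never from a script. Its argument "targets" is a list of rows, each a list of 5 numbers: the opening, from 0 (shut) to 1 (fully open), then the shift along the world's x, y, z in m, then the turn about the world's z in degrees. In form: [[grip, dx, dy, dz, roll], ...]. A call has 1 to 5 rows; each row is the pose to reach, as a shift and turn from the pose commanded when the call began; what a row does not reach only later rows make up. A row lasts 1/8 s, in which the tool goes at most 62.5 mm and 10.7 degrees, less where a joint would pass 70% of its speed; a pose out of reach is approached as far as the arm can. A call with a gripper value outside its range is refused whole. The fingers move at their own pace and stop on an object; "grip_force" is the grip in N (left out, the last holds). Time passes only in rows, so rows that repeat a pose let the fingers close. It gives the time, the measured TCP pose, the force and the opening at its end, in the units of the state.
- bot.state(): the state, without advancing time (a new reading comes with each control period).
- bot.read_camera(name): name is "side" or "top" or "wrist"; returns the picture (480x640x3 uint8, red, green, blue); there is no depth.
- bot.camera_params(name): a dict with "fx", "fy", "cx", "cy" (pixels), "cam_to_world" (4x4, takes a point from camera to world coordinates); the wrist camera has in their place "mount" (4x4, takes a point from camera to tool coordinates, whose origin is the TCP and whose axes are the tool frame's). Camera axes: x right, y down, z forward; pixel columns grow to the right and rows downward; lengths in mm; the calibration is good to about 2 mm. A picture is of the moment at which its call begins: read the wrist's pose just before it. camera_params takes no time and is no camera call.
- bot.hand_in(): hands the job in, once; it reports no verdict.
The state is a dict: "t": time; "q": joint angles; "qd": joint speeds; "joint_efforts": joint torques, N m; "eef_pos": TCP position; "tool_rot": TCP orientation; "force": force on the tool from outside, world axes, zero at the start; "torque": the same for the moment, N m; "opening": finger opening in mm.
Only numpy, scipy, OpenCV 4.12 (cv2) and the standard library are available. Lean on these libraries where they do the work, as an engineer would, in place of code of your own. Each camera call takes 0.05 s, during which the arm holds its last target.

## Working session

There is one attempt and no reset: what is moved stays moved. The work goes in short steps, Python scripts to look and compute and a tool call to move; the robot and the scene stay as the last step left them, time stands still between calls to the robot, and variables do not carry over. Pictures are saved under pics/ and viewed, and the job is handed in when it is done.

Besides the shell and the picture viewer there is one more tool, called after "Request:" by a JSON object that holds its "op" and its "data", one argument or row to a line. apply_moves: Moves the arm, as the interface text tells. Its arguments: {"type":"object","properties":{"targets":{"type":"array","items":{"type":"array","items":{"type":"number"}}},"grip_force":{"type":"number"}},"required":["targets"]}

```bash
mkdir -p pics; ls
python3 - <<'E'
from plant import bot
import cv2,numpy as np
s=bot.state(); print(s, bot.grasp_offset)
for n in("top","side"):
    im=bot.read_camera(n); cv2.imwrite(f"pics/{n}1.png",im[:,:,::-1]); p=bot.camera_params(n); print(n,p)
print(bot.camera_params("wrist"))
E
```

```text
pics
{'t': 0.0, 'q': array([-1.22171526,  0.31175734,  0.01398409,  1.51307813, -0.00443804,
        1.31919993, -0.0271995 ]), 'qd': array([-0.00196884,  0.0017354 ,  0.00275316,  0.00075352,  0.0019394 ,
        0.00058898, -0.000928  ]), 'joint_efforts': array([-8.66106038e-04, -3.79911232e+01,  1.45574589e-01, -2.30589134e+01,
        1.23392904e-02,  1.36723561e-02, -3.01639375e-05]), 'eef_pos': array([209.19177236, 507.86234863, 230.19516139]), 'tool_rot': array([-0.91817359,  1.37109599,  0.91588148]), 'force': array([ 0.35182698,  0.18094398, -0.09231513]), 'torque': array([ 0.0378106 , -0.02806743,  0.00739425]), 'opening': 85.44951679012279} 18.700000000000003
top {'fx': 556.0175568830668, 'fy': 556.0175568830668, 'cx': 322.93899682546095, 'cy': 231.84968415278558, 'cam_to_world': array([[ 1.31467589e-02, -9.92755909e-01,  1.19427247e-01,
         3.53123952e+02],
       [-9.99903615e-01, -1.35856764e-02, -2.86173180e-03,
        -8.87716638e+01],
       [ 4.46350109e-03, -1.19378114e-01, -9.92838830e-01,
         1.00744193e+03],
       [ 0.00000000e+00,  0.00000000e+00,  
[... 262 characters left out ...]
.28822742e-01,  5.16282585e-01, -8.46674077e-01,
         6.30138683e+02],
       [-1.76316066e-02, -8.54845639e-01, -5.18582742e-01,
         5.22141253e+02],
       [ 0.00000000e+00,  0.00000000e+00,  0.00000000e+00,
         1.00000000e+00]])}
{'fx': 333.54242528159824, 'fy': 333.54242528159824, 'cx': 321.1194260968694, 'cy': 238.3936181772738, 'mount': array([[ 1.82138248e-04, -2.92277561e-01,  9.56333516e-01,
        -1.42687253e+02],
       [ 3.92480242e-04, -9.56333437e-01, -2.92277612e-01,
         7.31440505e+01],
       [ 9.99999906e-01,  4.28576942e-04, -5.94717288e-05,
        -9.54844907e-02],
       [ 0.00000000e+00,  0.00000000e+00,  0.00000000e+00,
         1.00000000e+00]])}
```

View pics/top1.png

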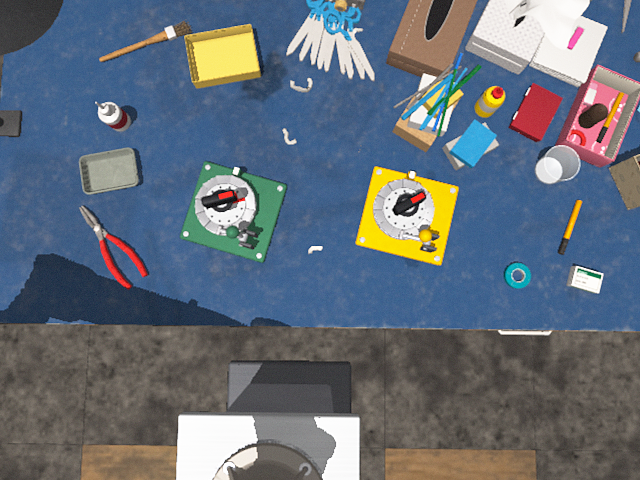

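View pics/side1.png

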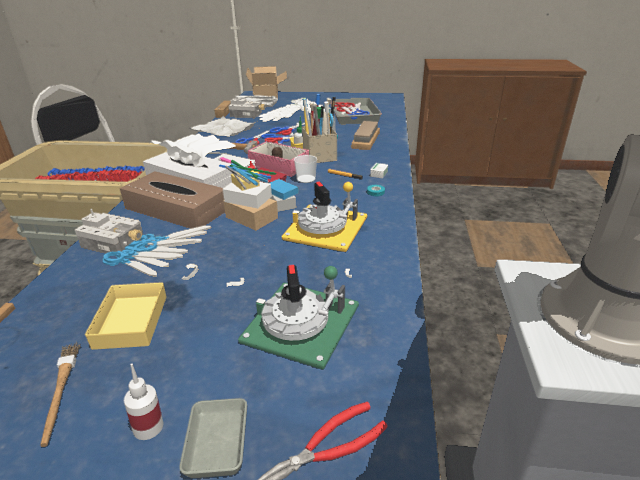

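The top view shows the green stand with its corners near (205,163), (285,183), (263,260), (183,237), its white mark at (237,171), the knob at (223,198) with the red end to the right, and the ball at (232,232). I'll measure these from the masks.

```bash
cat > h.py <<'E'
from plant import bot
import cv2,numpy as np
def ray(n,u,v):
    p=bot.camera_params(n); T=p["cam_to_world"]
    d=T[:3,:3]@np.array([(u-p["cx"])/p["fx"],(v-p["cy"])/p["fy"],1]); return T[:3,3],d
def onz(n,u,v,z):
    o,d=ray(n,u,v); return (o+d*(z-o[2])/d[2])
def proj(n,P):
    p=bot.camera_params(n); T=np.linalg.inv(p["cam_to_world"]); c=T[:3,:3]@np.array(P)+T[:3,3]
    return np.array([p["fx"]*c[0]/c[2]+p["cx"],p["fy"]*c[1]/c[2]+p["cy"]])
def wproj(P,pos,rv):
    from scipy.spatial.transform import Rotation as R
    p=bot.camera_params("wrist");M=p["mount"];c=R.from_rotvec(rv).as_matrix().T@(np.array(P)-pos)
    c=M[:3,:3].T@(c-M[:3,3]); return np.array([p["fx"]*c[0]/c[2]+p["cx"],p["fy"]*c[1]/c[2]+p["cy"]])
def w2(P,ax):return ax
E
python3 - <<'E'
from h import *
im=cv2.imread("pics/top1.png"); hsv=cv2.cvtColor(im,cv2.COLOR_BGR2HSV)
m=cv2.inRange(hsv,(65,90,40),(90,255,160)); m[:150]=0;m[270:]=0;m[:,:170]=0;m[:,300:]=0
cs,_=cv2.findContours(m,cv2.RETR_EXTERNAL,cv2.CHAIN_APPROX_NONE)
c=np.vstack([c for c in cs if cv2.contourArea(c)>5]); r=cv2.minAreaRect(c); b=cv2.boxPoints(r); print(r,b)
W=[onz("top",u,v,12) for u,v in b]; print(np.round(W,1), np.mean(W,0))
for i in range(4): e=W[(i+1)%4]-W[i]; print(np.linalg.norm(e),np.degrees(np.arctan2(e[1],e[0])))
print("mark",onz("top",236.5,171,20), onz("top",236.5,171,12))
cv2.imwrite("pics/topz.png",cv2.resize(im[150:270,165:305],None,fx=5,fy=5,interpolation=cv2.INTER_CUBIC))
s=cv2.imread("pics/side1.png");cv2.imwrite("pics/sidez.png",cv2.resize(s[250:370,230:370],None,fx=5,fy=5,interpolation=cv2.INTER_CUBIC))
E
```

```text
((233.1939697265625, 210.77935791015625), (88.28939819335938, 83.8152847290039), 17.35402488708496) [[178.55875 237.61209]
 [203.55875 157.61209]
 [287.8292  183.94662]
 [262.8292  263.94662]]
[[458.9 167.9  12. ]
 [606.8 128.7  12. ]
 [559.9 -26.5  12. ]
 [413.5  15.2  12. ]] [509.75751106  71.31891366  12.        ]
152.9985034054799 -14.851326286166953
162.16967835928043 -106.80628211226896
152.1670328283719 164.08839070729388
159.32812550506918 73.46737016909528
mark [580.76070427  66.39518524  20.        ] [582.60495856  67.65230706  12.        ]
```

View pics/topz.png

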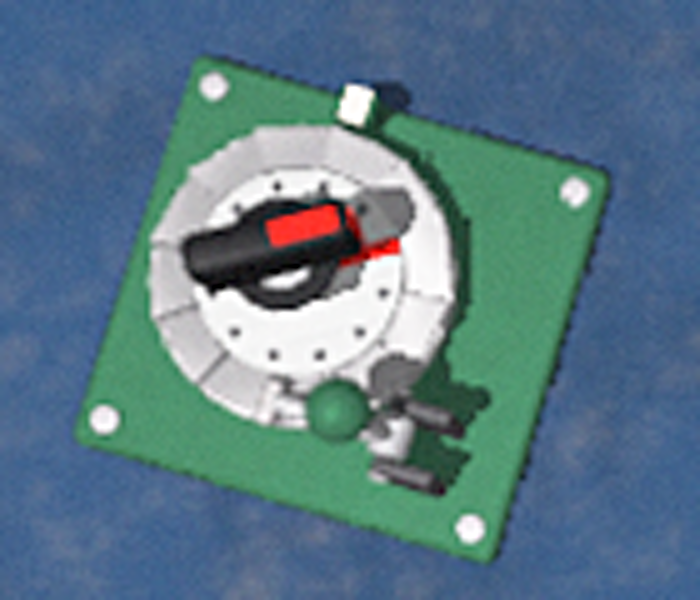

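View pics/sidez.png

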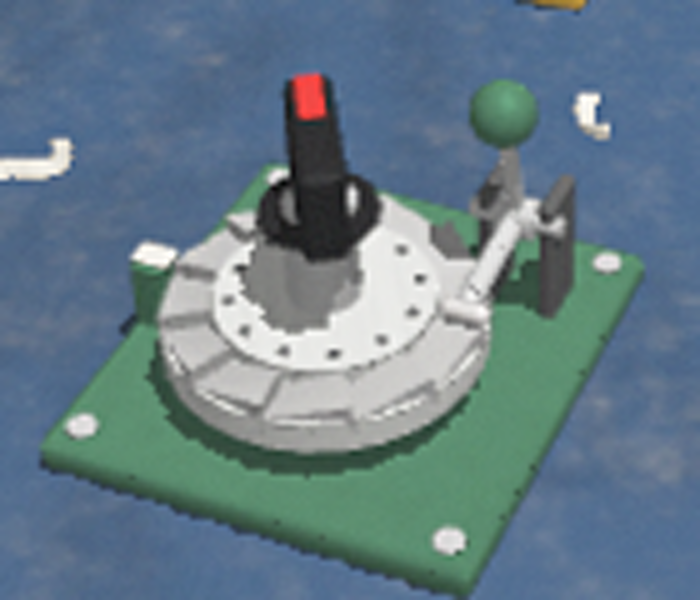

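Run:
```python
from h import *
tz=lambda u,v:(165+(u+.5)/5-.5,150+(v+.5)/5-.5)
sz=lambda u,v:(230+(u+.5)/5-.5,250+(v+.5)/5-.5)
def tri(a,b):
    o1,d1=ray("top",*tz(*a));o2,d2=ray("side",*sz(*b))
    A=np.c_[d1,-d2];s=np.linalg.lstsq(A,o2-o1,rcond=None)[0]
    p,q=o1+d1*s[0],o2+d2*s[1];return (p+q)/2,np.linalg.norm(p-q)
for k,a,b in [("mark",(358,104),(155,252)),("ball",(337,410),(504,114))]: print(k,*tri(a,b))
C=[onz("top",*tz(*c),12)[:2] for c in [(203,57),(611,176),(490,563),(78,437)]]
C=np.array(C);print(C,C.mean(0))
for i in range(4): e=C[(i+1)%4]-C[i]; print(np.linalg.norm(e),np.degrees(np.arctan2(e[1],e[0])))
ex=(C[0]-C[3])/np.linalg.norm(C[0]-C[3])+(C[1]-C[2])/np.linalg.norm(C[1]-C[2])
ey=(C[0]-C[1])/160+(C[3]-C[2])/160; t=np.arctan2(ex[1],ex[0]);t2=np.arctan2(ey[1],ey[0])-np.pi/2;print(np.degrees([t,t2]))
th=(t+t2)/2
R=np.array([[np.cos(th),-np.sin(th)],[np.sin(th),np.cos(th)]])
m=tri((358,104),(155,252))[0][:2];b=tri((337,410),(504,114))[0]
print("origin from mark",m-R@[64,0],"from ball",b[:2]-R@[-47,-33], "ball z98",onz("top",*tz(337,410),98))
# knob top corners z=110
K=[onz("top",*tz(*c),110)[:2] for c in [(183,242),(336,203),(350,240),(193,280)]];K=np.array(K);print(K,K.mean(0))
e=K[1]+K[2]-K[0]-K[3];print("knob ang",np.degrees(np.arctan2(e[1],e[0])),np.degrees(th))
```

```text
mark [578.72212999  64.45434821  36.62912955] 1.3965622469791688
ball [461.46507543  58.28956057  98.33511323] 1.2317873433503002
[[600.45924816 125.46199274]
 [558.26115319 -24.69477469]
 [416.65410167  15.67311254]
 [460.01818333 165.02233418]] [508.84817159  70.36566619]
155.97350423336266 -105.69679291531367
147.24850886136974 164.08875180869674
155.51730959626732 73.80915551779599
145.90652249288206 -15.731807522887111
[-15.82152786 -15.94345691]
origin from mark [517.16533146  81.96892939] from ball [515.70180528  77.16751426] ball z98 [460.88484608  58.3138135   98.        ]
[[514.12483393 108.53064615]
 [527.79182749  58.93289277]
 [515.55119842  53.95159047]
 [501.58073484 104.77294509]] [514.76214867  81.54701862]
knob ang -74.61197210364618 -15.882492385697
```

Run:
```python
from h import *
from scipy.spatial.transform import Rotation as R
s=bot.state();M=R.from_rotvec(s["tool_rot"]).as_matrix();print(M)
z=M[:,2];print("jaw yaw",np.degrees(np.arctan2(z[1],z[0])))
a=np.radians(-15.9);r=np.array([[np.cos(a),-np.sin(a)],[np.sin(a),np.cos(a)]]);o=np.array([516,81])
for p in [(-47,4),(-47,-20),(-47,-40),(-47,-42)]: print(p,o+r@p)
```

```text
[[-7.32902648e-04 -9.24622752e-01  3.80883486e-01]
 [-2.03900250e-03  3.80884178e-01  9.24620509e-01]
 [-9.99997653e-01 -9.89655624e-05 -2.16445913e-03]]
jaw yaw 67.61152615276127
(-47, 4) [471.89399533  97.72304852]
(-47, -20) [465.31897408  74.64125709]
(-47, -40) [459.8397897  55.4064309]
(-47, -42) [459.29187127  53.48294828]
```

Request:
{"op": "apply_moves", "data": {
  "targets": [
    [0,0.03,-0.045,0,2],
    [0,0.06,-0.09,0,4],
    [0,0.09,-0.14,0,6.5],
    [0,0.12,-0.19,0,6.5],
    [0,0.15,-0.235,0,6.5]
  ],
  "grip_force": 30
}}

```text
t: 0.72
eef_pos: [360.1, 271.3, 231.0]
tool_rot: [-1.002, 1.328, 1.002]
force: [1.4, 0.1, 0.4]
opening: -0.1
```

Request:
{"op": "apply_moves", "data": {
  "targets": [
    [0,0.03,-0.045,0,0],
    [0,0.06,-0.09,0,0],
    [0,0.09,-0.135,0,0],
    [0,0.1125,-0.1765,0,0],
    [0,0.1125,-0.1765,0,0]
  ]
}}

```text
t: 1.35
eef_pos: [473.3, 91.7, 231.0]
tool_rot: [-0.998, 1.333, 0.993]
force: [0.0, 1.3, 1.0]
opening: 0.2
```

Run:
```python
from h import *
s=bot.state();print(s["eef_pos"],s["tool_rot"])
im=bot.read_camera("wrist")[:,:,::-1].copy();s=bot.state();print(s["eef_pos"],s["t"],s["opening"])
for n,P in [("axis",(516,81,110)),("ball",(461,58,98)),("mark",(578.5,64,36))]:
    u=wproj(P,s["eef_pos"],s["tool_rot"]);print(n,u);cv2.drawMarker(im,tuple(int(x) for x in u),(255,0,255),0,12,1)
cv2.imwrite("pics/w1.png",im)
```

```text
[473.31900192  91.71703119 231.03843907] [-0.99753337  1.33286076  0.99340067]
[472.17977432  95.03395224 230.8632777 ] 1.4 0.02902886951801204
axis [320.03446477 281.44088456]
ball [276.26262751 225.62423781]
mark [321.29653315 306.95348439]
```

View pics/w1.png

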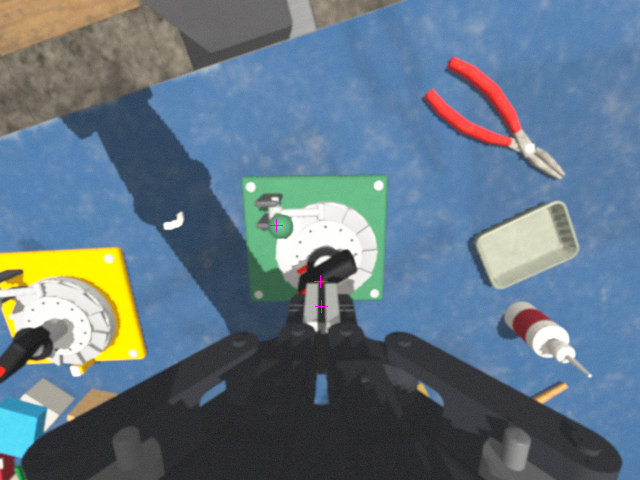

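The wrist view agrees with the estimates to about 3 mm: ball seen at (282,227), predicted (276,225) while the arm was still settling. Next I descend beside the ball.

Request:
{"op": "apply_moves", "data": {
  "targets": [
    [0,0,0,-0.05,0],
    [0,0,0,-0.1,0],
    [0,0,0,-0.13,0],
    [0,0,0,-0.141,0],
    [0,0,0,-0.141,0]
  ]
}}

```text
t: 2.02
eef_pos: [471.5, 98.1, 90.2]
tool_rot: [-1.003, 1.328, 1.005]
force: [0.3, 0.0, 0.2]
opening: 0.2
```

Request:
{"op": "apply_moves", "data": {
  "targets": [
    [0,-0.0027,-0.0096,0,0],
    [0,-0.0055,-0.0192,0,0],
    [0,-0.0082,-0.0288,0,0],
    [0,-0.011,-0.0385,0,0],
    [0,-0.011,-0.0385,0,0]
  ]
}}

```text
t: 2.65
eef_pos: [460.7, 57.2, 90.4]
tool_rot: [-1.001, 1.329, 1.001]
force: [0.1, 0.3, -0.2]
opening: 0.2
```

Run:
```python
from h import *
for n,(a,b,c,d) in (("top",(130,290,155,345)),("side",(230,370,200,390))):
    im=bot.read_camera(n)[:,:,::-1];cv2.imwrite(f"pics/{n}2.png",cv2.resize(im[a:b,c:d],None,fx=4,fy=4,interpolation=cv2.INTER_CUBIC))
print(bot.state()["eef_pos"],bot.state()["force"])
```

```text
[461.02785474  58.60793969  90.34346533] [ 0.48136428  0.40423159 -0.10918987]
```

View pics/side2.png

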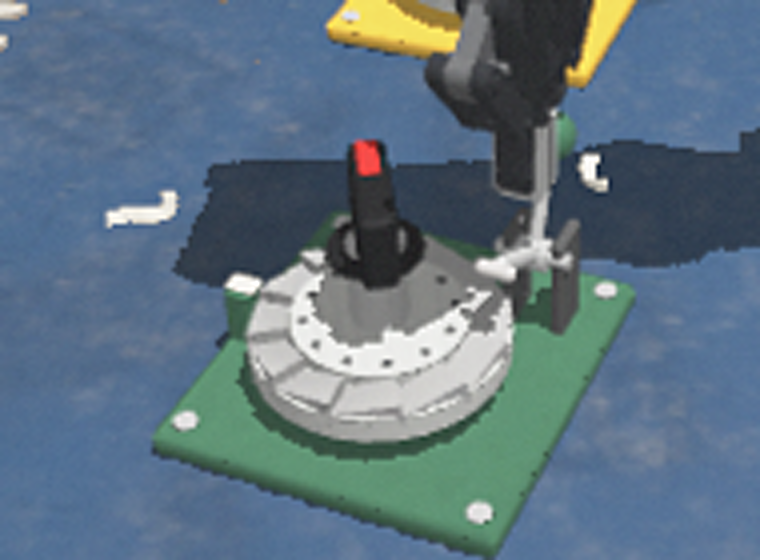

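View pics/top2.png

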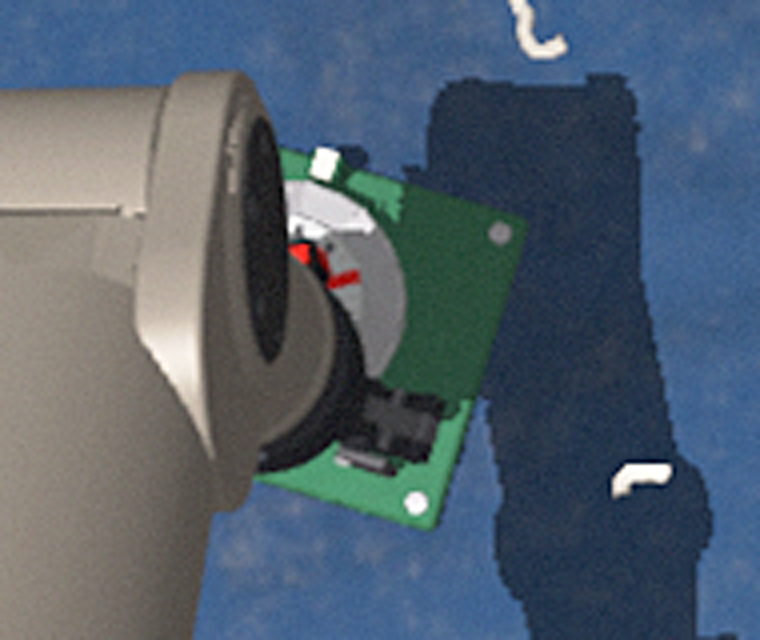

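The side view shows the ball behind the fingers at about (565,135) of the crop, with the pawl raised but possibly not yet at its stop. I'll push a little further and then back off.

Request:
{"op": "apply_moves", "data": {
  "targets": [
    [0,-0.0012,-0.004,0,0],
    [0,-0.0023,-0.008,0,0],
    [0,-0.0023,-0.008,0,0],
    [0,-0.0023,-0.008,0,0]
  ]
}}

```text
t: 3.25
eef_pos: [459.2, 52.7, 90.4]
tool_rot: [-1.002, 1.325, 1.004]
force: [1.5, 5.1, -1.6]
opening: 0.0
```

Request:
{"op": "apply_moves", "data": {
  "targets": [
    [0,0.004,0.015,0,0],
    [0,0.008,0.03,0,0],
    [0,0.011,0.04,0.02,0],
    [0,0.011,0.04,0.06,0],
    [0,0.011,0.04,0.06,0]
  ]
}}

```text
t: 3.88
eef_pos: [472.6, 91.6, 153.3]
tool_rot: [-1.005, 1.321, 1.0]
force: [-0.8, 0.1, -0.6]
opening: 0.3
```

Run:
```python
from h import *
s=bot.state()
im=bot.read_camera("side")[:,:,::-1];cv2.imwrite("pics/side3.png",cv2.resize(im[230:370,200:390],None,fx=4,fy=4,interpolation=cv2.INTER_CUBIC))
im=bot.read_camera("wrist")[:,:,::-1];cv2.imwrite("pics/w3.png",im)
print(bot.state()["eef_pos"],bot.state()["force"],s["t"], [proj("side",p) for p in ((451.5,24.5,98),(461,58,98))])
```

```text
[469.77398375  90.95584655 150.33666085] [-0.05817866  0.1787312  -1.07016397] 3.875 [array([339.12906418, 260.83548246]), array([331.09948514, 272.53721791])]
```

View pics/side3.png

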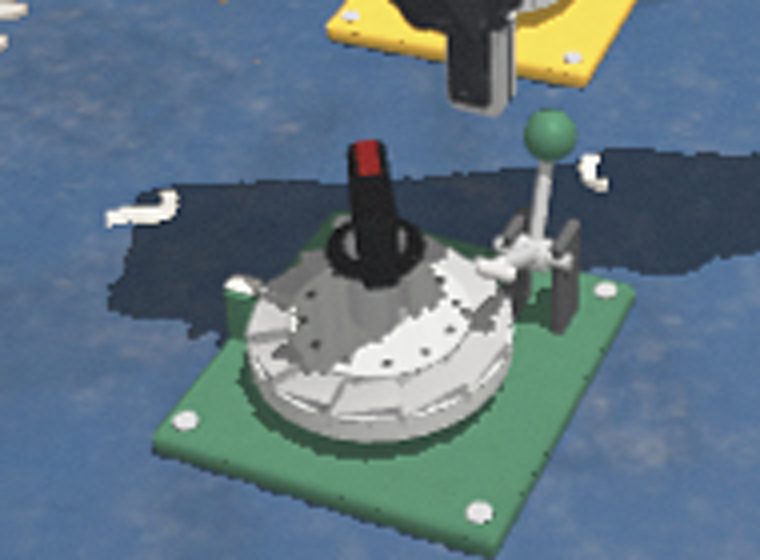

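View pics/w3.png

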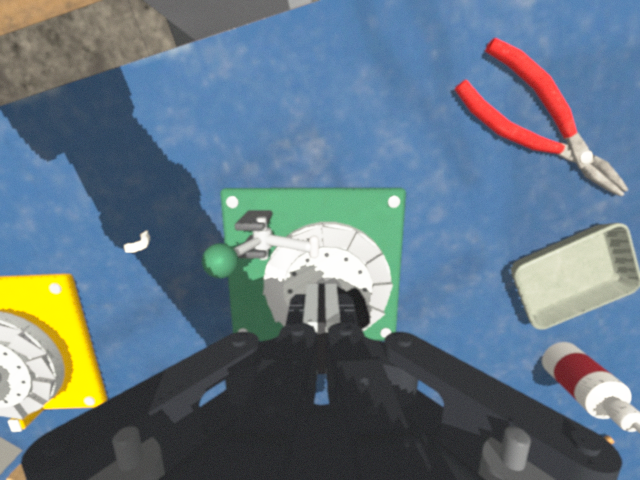

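The ball now leans to -y: side pixel (337,264), predicted (339,261) for the stop. The pawl is off. Next I go over the knob with the jaws square to it.

Request:
{"op": "apply_moves", "data": {
  "targets": [
    [0,0,0,0.03,0],
    [0.55,0.01,-0.002,0.03,-10],
    [0.55,0.02,-0.004,0.03,-20],
    [0.55,0.03,-0.006,0.03,-30],
    [0.55,0.04,-0.008,0.03,-40]
  ]
}}

```text
t: 4.6
eef_pos: [508.9, 82.4, 178.7]
tool_rot: [-0.462, 1.524, 0.462]
force: [-0.1, -0.8, -0.3]
opening: 47.2
```

Request:
{"op": "apply_moves", "data": {
  "targets": [
    [0.55,0.006,-0.001,0,-10],
    [0.55,0.006,-0.001,0,-18.7],
    [0.55,0.006,-0.001,0,-18.7],
    [0.55,0.006,-0.001,0,-18.7],
    [0.55,0.006,-0.001,0,-18.7]
  ]
}}

```text
t: 5.22
eef_pos: [515.4, 81.6, 180.0]
tool_rot: [-0.212, 1.561, 0.212]
force: [-0.1, -0.7, 0.1]
opening: 47.1
```

Run:
```python
from h import *
from scipy.spatial.transform import Rotation as R
im=bot.read_camera("wrist")[:,:,::-1];cv2.imwrite("pics/w4.png",im)
im=bot.read_camera("side")[:,:,::-1];cv2.imwrite("pics/side4.png",cv2.resize(im[200:370,200:390],None,fx=4,fy=3.5,interpolation=cv2.INTER_CUBIC))
s=bot.state();z=R.from_rotvec(s["tool_rot"]).as_matrix()[:,2]
print(s["eef_pos"],s["q"],s["opening"],np.degrees(np.arctan2(z[1],z[0])))
```

```text
[515.60299197  81.52141154 180.24538167] [-0.61376247  0.31241091  0.54049118  1.68603911 -0.1711796   1.1905618
  0.23883357] 46.65867675980094 15.449854146795458
```

View pics/w4.png

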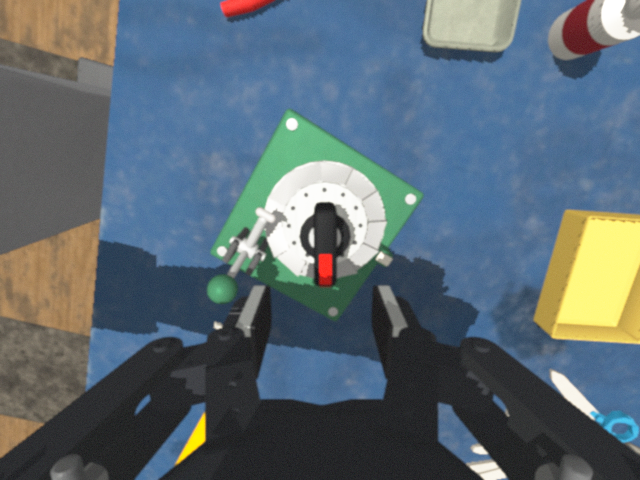

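View pics/side4.png

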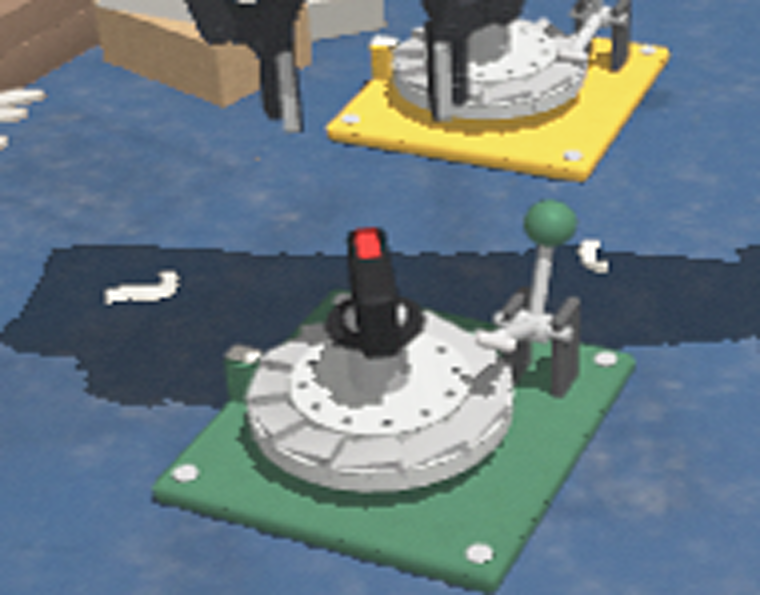

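The wrist view shows the knob upright at column 325, against an image centre of 321. That is square to the jaws and about 2 mm off. I descend with a 1 mm correction and grip.

Request:
{"op": "apply_moves", "data": {
  "targets": [
    [0.55,0.001,0,-0.04,0],
    [0.55,0.001,0,-0.075,0],
    [0.55,0.001,0,-0.092,0],
    [0.55,0.001,0,-0.098,0],
    [0.55,0.001,0,-0.098,0]
  ]
}}

```text
t: 5.95
eef_pos: [517.4, 81.6, 82.9]
tool_rot: [-0.211, 1.559, 0.211]
force: [-0.3, -1.1, 0.1]
opening: 47.3
```

Request:
{"op": "apply_moves", "data": {
  "targets": [
    [0.1,0,0,0,0],
    [0.1,0,0,0,0],
    [0.1,0,0,0,0],
    [0.1,0,0,0,0]
  ],
  "grip_force": 25
}}

```text
t: 6.45
eef_pos: [518.1, 81.8, 83.5]
tool_rot: [-0.211, 1.557, 0.211]
force: [1.7, 0.1, 6.1]
opening: 15.8
```

Request:
{"op": "apply_moves", "data": {
  "targets": [
    [0.1,0,0,0.002,5],
    [0.1,0,0,0.002,13],
    [0.1,0,0,0.002,21],
    [0.1,0,0,0.002,29],
    [0.1,0,0,0.002,29]
  ]
}}

```text
t: 7.08
eef_pos: [518.7, 82.2, 83.6]
tool_rot: [-0.608, 1.48, 0.606]
force: [7.6, 1.8, -7.3]
opening: 15.5
```

Run:
```python
from h import *
from scipy.spatial.transform import Rotation as R
im=bot.read_camera("wrist")[:,:,::-1];cv2.imwrite("pics/w5.png",im)
im=bot.read_camera("side")[:,:,::-1];cv2.imwrite("pics/side5.png",cv2.resize(im[200:370,200:390],None,fx=4,fy=3.5,interpolation=cv2.INTER_CUBIC))
s=bot.state();z=R.from_rotvec(s["tool_rot"]).as_matrix()[:,2]
print(s["eef_pos"],s["q"],s["opening"],s["force"],s["torque"],np.degrees(np.arctan2(z[1],z[0])))
```

```text
[518.66954131  82.18847506  83.58991217] [-0.49536729  0.40710214  0.39536813  1.80031671 -0.18612948  0.96636807
  0.75233386] 15.540789357588658 [ 7.67764821  0.95826462 -6.13799274] [ 0.2729451  -1.27325273  0.0568028 ] 44.449531045996096
```

View pics/w5.png

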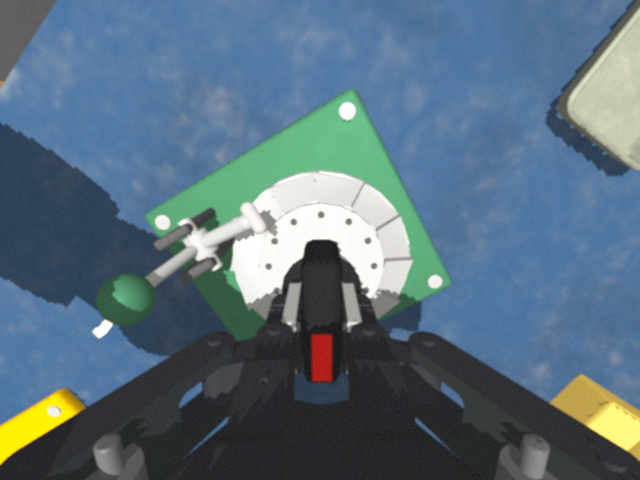

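View pics/side5.png

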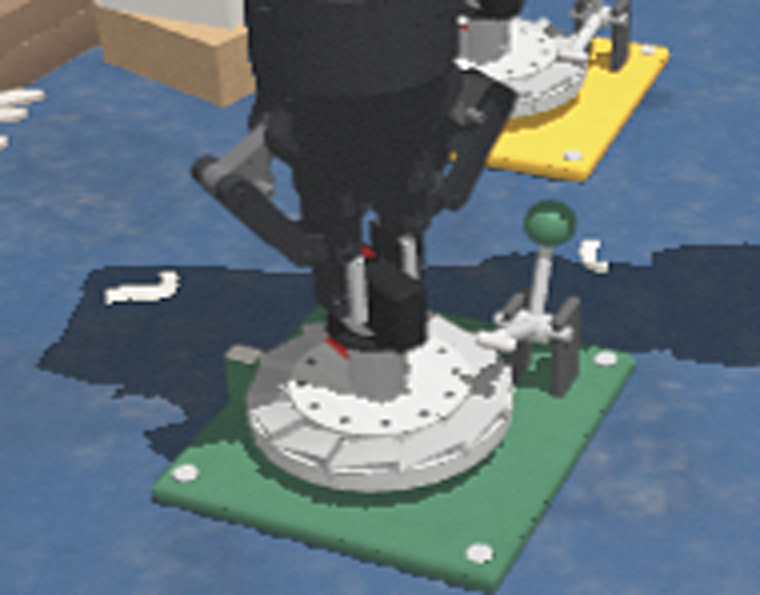

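The dial turns with the knob and the ball stays put. I'll finish the turn with a small relief of the side load.

Request:
{"op": "apply_moves", "data": {
  "targets": [
    [0.1,0.001,0,-0.001,7],
    [0.1,0.0015,0,-0.001,15],
    [0.1,0.0015,0,-0.001,23],
    [0.1,0.0015,0,-0.001,29.7],
    [0.1,0.0015,0,-0.001,29.7]
  ]
}}

```text
t: 7.8
eef_pos: [519.1, 82.8, 83.5]
tool_rot: [-1.002, 1.325, 1.002]
force: [3.8, 3.2, 0.3]
opening: 15.2
```

Run:
```python
from h import *
from scipy.spatial.transform import Rotation as R
im=bot.read_camera("wrist")[:,:,::-1];cv2.imwrite("pics/w6.png",im)
s=bot.state();z=R.from_rotvec(s["tool_rot"]).as_matrix()[:,2]
print(s["eef_pos"],s["opening"],s["force"],s["torque"],np.degrees(np.arctan2(z[1],z[0])))
```

```text
[519.11056183  82.83037714  83.51767452] 15.51562574000731 [ 4.0279647   3.14810363 -0.61507879] [ 0.66925709 -0.63775692  0.09897316] 74.06278198394396
```

View pics/w6.png

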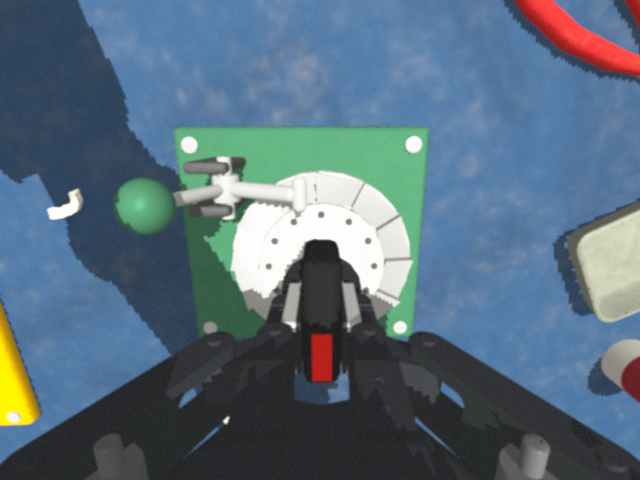

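The base's near edge is level in the wrist view, running (174,128) to (430,127), so the knob is square to the stand's +x. I release and back off.

Request:
{"op": "apply_moves", "data": {
  "targets": [
    [0.3,0,0,0,0],
    [0.5,0,0,0,0],
    [0.5,0,0,0,0],
    [0.5,0,0,0,0]
  ]
}}

```text
t: 8.35
eef_pos: [517.9, 81.2, 83.1]
tool_rot: [-1.002, 1.329, 1.002]
force: [-0.6, 0.1, -0.1]
opening: 42.7
```

Request:
{"op": "apply_moves", "data": {
  "targets": [
    [0.5,0,0,0.02,0],
    [0.5,0,0,0.06,0],
    [0.5,0,0,0.11,0],
    [0.5,0,0,0.15,0],
    [0.5,0,0,0.15,0]
  ]
}}

```text
t: 8.98
eef_pos: [520.7, 81.6, 237.3]
tool_rot: [-1.004, 1.32, 0.998]
force: [0.8, 0.1, -0.4]
opening: 43.1
```

Request:
{"op": "apply_moves", "data": {
  "targets": [
    [0.5,-0.02,0.05,0,0],
    [0.5,-0.05,0.1,0,0],
    [0.5,-0.08,0.15,0,0],
    [0.5,-0.11,0.2,0,0],
    [0.5,-0.14,0.25,0,0]
  ]
}}

```text
t: 9.6
eef_pos: [376.5, 332.4, 232.1]
tool_rot: [-1.003, 1.33, 1.002]
force: [0.6, 0.8, 0.0]
opening: 42.8
```

Request:
{"op": "apply_moves", "data": {
  "targets": [
    [0.5,-0.02,0.04,0,0],
    [0.5,-0.04,0.08,0,0],
    [0.5,-0.06,0.12,0,0],
    [0.5,-0.06,0.12,0,0],
    [0.5,-0.06,0.12,0,0]
  ]
}}

```text
t: 10.22
eef_pos: [318.4, 450.4, 232.1]
tool_rot: [-1.004, 1.33, 1.001]
force: [0.6, -0.5, -0.9]
opening: 42.7
```

Run:
```python
from h import *
im=bot.read_camera("top")[:,:,::-1].copy();cv2.imwrite("pics/top7.png",im);cv2.imwrite("pics/top7z.png",cv2.resize(im[150:270,165:305],None,fx=5,fy=5,interpolation=cv2.INTER_CUBIC))
im=bot.read_camera("side")[:,:,::-1];cv2.imwrite("pics/side7.png",cv2.resize(im[230:370,200:390],None,fx=4,fy=4,interpolation=cv2.INTER_CUBIC))
print(bot.state()["t"],bot.state()["eef_pos"],bot.state()["force"])
```

```text
10.325 [319.37297125 449.84740316 232.78028671] [-0.13463215 -0.03635333 -0.01911114]
```

View pics/top7z.png

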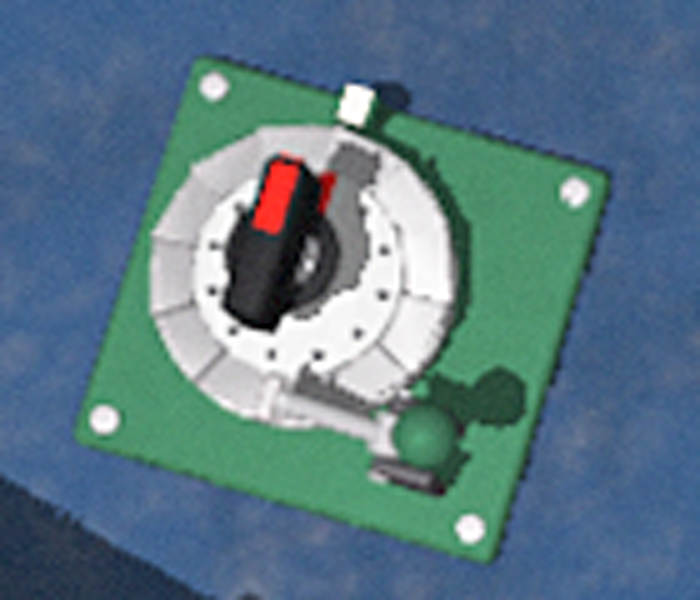

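View pics/side7.png

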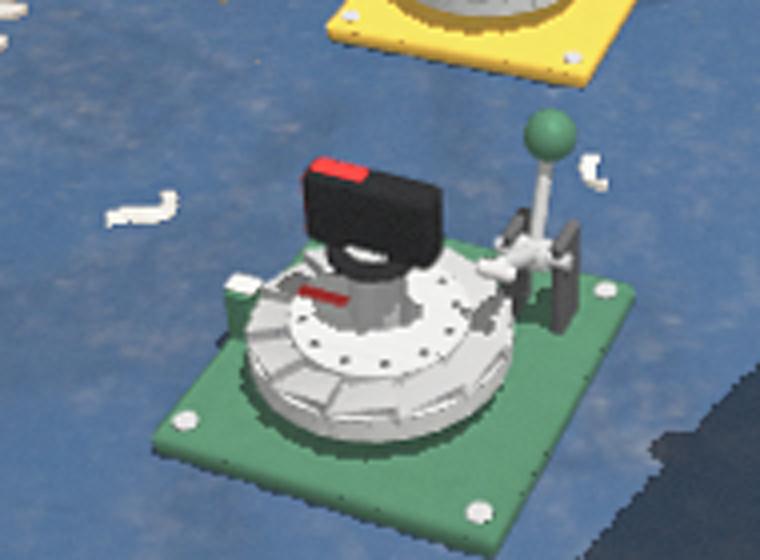

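Run:
```python
from h import *
tz=lambda u,v:(165+(u+.5)/5-.5,150+(v+.5)/5-.5)
f=lambda p,z:onz("top",*tz(*p),z)[:2]
im=cv2.imread("pics/top7z.png")
h=cv2.cvtColor(im,cv2.COLOR_BGR2HSV);m=cv2.inRange(h,(0,180,190),(8,255,255))|cv2.inRange(h,(174,180,190),(180,255,255))
n,l,st,_=cv2.connectedComponentsWithStats(m);k=1+np.argmax(st[1:,4]);c=cv2.findContours((l==k).astype(np.uint8),0,1)[0][0]
b=cv2.boxPoints(cv2.minAreaRect(c));print(b)
# black knob outline
mk=cv2.inRange(h,(0,0,0),(180,255,60))
for i in range(4):
    e=f(b[(i+1)%4],110)-f(b[i],110);print("red edge",np.linalg.norm(e),np.degrees(np.arctan2(e[1],e[0])))
for p,q in [((222,315),(262,168)),((276,325),(318,185))]:
    e=f(q,110)-f(p,110);print("side",np.degrees(np.arctan2(e[1],e[0])))
print("ball",onz("top",*tz(427,436),98))
```

```text
[[251.69156 226.1002 ]
 [272.0148  159.58784]
 [298.58926 167.70781]
 [278.26602 234.22017]]
red edge 23.023335148181012 -14.753244737649153
red edge 9.186296100510866 -106.38155589873101
red edge 23.015441224316636 165.17978745081223
red edge 9.159184346430289 73.66312161438451
side -12.975719668514738
side -14.58680565692489
ball [452.6782353   28.45208392  98.        ]
```

```bash
python3 -c "
from plant import bot
print(bot.hand_in(), bot.state()['t'])"
```

```text
the job is handed in; nothing more can be done
the job is handed in; nothing more can be done
```

I threw the green pawl lever over with the shut fingers. Then I gripped the knob, turned it about 59° anticlockwise to the white mark, let go and drew the arm clear. The job was handed in at about 10.3 s.

**Last checks:**
- **Knob:** the red stripe's edges read about -14.8° to -16.4°, against -15.9° for the stand's +x axis. Two knob sides I picked out by eye read -13.0° and -14.6°, a rougher reading that disagrees by 1–3°. While still gripped, the jaws read 74.06° against a target of 74.1°.
- **Pawl:** the ball stood at about (452.7, 28.5) mm, about 4 mm from the (451.5, 24.5) mm I worked out for thrown off. It leans to -y and did not move during the turn.
- **Forces and contact:** the highest force I read was about 11 N, during the turn. The arm stayed well away from the yellow stand.

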